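# Lay the last spice jar down in its drawer bin

## Task

One red-capped spice jar still stands on end in its drawer bin and is too tall for the drawer. Without taking it between the fingers or lifting it, push it high up with the fingertips so that it topples where it stands and falls lengthwise into its own bin, cap towards the bin's back end like the jar and shakers in the other bins; then push it along until the cap is right up against the back end, leaving the front free for a second jar. Leave the other jar, the two shakers, the cup and the glass alone.

Things in the scene. Friction and masses are not known exactly. Their poses are not given: they have to be found in the camera images.
- jar: the standing red-capped jar, 42 mm in diameter, its cap (85 to 106 mm up) 45 mm; 0.08 to 0.15 kg. Origin: centre of its bottom, z axis through the cap. Its axis stands 24 to 40 mm from the inside of the bin's front lip, its bottom 4.5 mm above the worktop. Pushed at the cap it tips about its bottom edge, almost without sliding, and goes over past about 25 degrees
- jar_center (a point): the middle of that jar, on its axis 53 mm from the bottom
- jar_cap (a point): the centre of the top face of that jar's red cap, 106 mm from the bottom
- bin_a: the grey open bin in which the jar stands, one of three equal ones side by side (59 mm apart) on a dark mat; all fixed. Inside 222 x 52 mm; floor top 2.5 mm above the origin, walls 2.5 mm thick; sides and back end rise 28 mm above the origin, the front lip only 13.5. Origin: centre of the underside, 2 mm above the worktop. x runs from the front lip to the back end, whose inner face is at x = +111 mm; z up
- jar_lying: a second red-capped spice jar of the same size, already lying in another bin with its cap against the back end; must not be disturbed. Origin at the centre of its bottom
- mill_back: a shaker 44 mm in diameter and 90 mm long with a grey top, lying at the back of the third bin; must not be disturbed. Origin at the centre of its bottom
- mill_front: a like shaker lying in front of it in the same bin, its bottom near the front lip; must not be disturbed. Origin at the centre of its bottom
- cup: small white cup with a handle, about 64 x 88 mm and 54 mm high, standing on the worktop to the right; must not be disturbed. Origin at the centre of its underside
- beaker: small clear glass 51 mm in diameter and 58 mm high, standing on the worktop near the sink; must not be disturbed. Origin at the centre of its underside
Not all that is in view belongs to the job. What is shaped like the jar but blue or purple is not meant.

How it is judged:
By the outcome, as a careful person would: the job done as asked, in the order asked, and still so for the second after the job is handed in, with the robot touching nothing.
It also fails if it takes over 35 s, if anything falls off the work surface, if the arm or the gripper's body presses on something with over 40 N, if the wrist force passes 120 N, or if a joint passes its speed limit or range.

## Robot

A 6-joint arm with a two-finger parallel gripper is mounted at the origin on a cart in front of the work surface, level with it; the furniture and walls round the work are solid. World frame = base frame: x ahead of the robot, y to its left, z up, the work surface at z = 0. Lengths are in m, angles in rad, forces in N, time in s.
With the tool pointing down it reaches from about 0.425 to 0.95 m from the base axis. Payload 3.5 kg.
Tool frame: the origin (TCP) lies at the very end of the fingers, on their centre line; the grasp point (between the pads) lies 19 mm behind it; z points along the fingers, y is the line along which they close (so a half turn about z gives the same grasp; the last joint's range is limited). The gripper opens to 85 mm and grips with 20 to 120 N. Pads are 22 mm wide; open, the fingers measure 114 mm over their backs; the gripper's body (76 mm by 85 mm) begins 54 mm behind the grasp point. The pads swing forward as they close: fully open they stand 13 mm farther back than shut.
Start: joints at [1.077, 0.286, 1.577, -0, 1.279, -0.15], TCP at [0.227, 0.635, 0.231] pointing down, gripper open.
Joint ranges: [-2.77, 2.77], [-0.9, 2.22], [0.21, 2.48], [-1.53, 4.67], [0.24, 2.81], [-2.84, 2.84]. Speed limits (rad/s): [2.79, 2.79, 3.14, 3.14, 3.14, 3.14].

## Interface

Orientations are given as a unit quaternion [x, y, z, w].
In Python, from plant import ctrl gives the robot as it stands.
- The arm moves only by the tool carry_out, never from a script. Its argument "deltas" is one flat list of numbers, 6 for each row, row after row: the shift along the tool's x, y, z in m, then the turn, a rotation vector about the tool's x, y, z in rad. A call has 1 to 5 rows; each row is the pose to reach, as a shift and turn from the pose commanded when the call began, along the tool's axes at that moment; what a row does not reach only later rows make up. A row lasts 1/8 s, in which the tool goes at most 62.5 mm and 10.7 degrees, less where a joint would pass 70% of its speed; a pose out of reach is approached as far as the arm can. A call with a gripper value outside its range is refused whole. "grip" is the opening in per cent of the stroke, from 0 (shut) to 100 (fully open), set as the call begins (left out, the last holds). The fingers move at their own pace and stop on an object; "grip_force" is the grip in N (left out, the last holds). Time passes only in rows, so rows that repeat a pose let the fingers close. It gives the time, the measured TCP pose, the force, the opening and the grip force at its end, in the units of the state.
- ctrl.get_state(): the state, without advancing time (a new reading comes with each control period).
- ctrl.read_camera(name): name is "scene" or "top"; returns (picture, depth): 400x640x3 uint8, red, green, blue; 400x640 float32, m along the optical axis (not along the pixel's ray), 0 where there is no reading.
- ctrl.camera_model(name): a dict with "intrinsics" (3x3 intrinsics, pixels), "k1" (the pictures are not rectified: a ray, as slopes to the right and down, at radius r is drawn at 1 + k1 r^2 times it, then the intrinsics apply), "extrinsics" (4x4, takes a point from world to camera coordinates). Camera axes: x right, y down, z forward; pixel columns grow to the right and rows downward; lengths in m; the calibration is good to about 2 mm. A picture is of the moment at which its call begins. camera_model takes no time and is no camera call.
- ctrl.sign_off(): hands the job in; it is judged then, once.
Trained networks look in the newest picture that a camera, given by its name, has taken for a name from the list of things; names that differ only in an ending like _2 or _b are one class to them, and where a whole thing is asked for, a point or a joint stands for the part that bears it (a point fixed in the world has none). Each returns a list of dicts, best first, with "score" (0 to 1); they miss things now and then, are a little off and sometimes report something else, mostly with a low value. They report only what shows in the picture. A call takes as long as a camera call. They do not tell look-alikes from the thing itself.
- ctrl.find_in(camera, query): "uv" ([column, row] in pixels, amid what is visible of it).
The state is a dict: "time": time; "qpos": joint angles; "dq": joint speeds; "joint_efforts": joint torques, N m; "eef_pos": TCP position; "tcp_rot": TCP orientation; "contact_force": force on the tool from outside, world axes, zero at the start; "wrist_torque": the same for the moment, N m; "opening": opening from 0.0 (shut) to 1.0 (fully open); "finger_force": force on a finger pad.
Only numpy, scipy, OpenCV 4.12 (cv2) and the standard library are available. Lean on these libraries where they do the work, as an engineer would, in place of code of your own. Each camera call takes 0.05 s, during which the arm holds its last target. There are 200 camera calls.

## Working session

There is one attempt and no reset: what is moved stays moved. The work goes in short steps, Python scripts to look and compute and a tool call to move; the robot and the scene stay as the last step left them, time stands still between calls to the robot, and variables do not carry over. Pictures are saved under pics/ and viewed, at most 10 in all, crops included, and the job is handed in when it is done.

Besides the shell and the picture viewer there is one more tool, called by a JSON object that holds its "op" and its "data", one argument or row to a line. carry_out: Moves the arm, as the interface text tells. Its arguments: {"type":"object","properties":{"deltas":{"type":"array"},"grip":{"type":"number"},"grip_force":{"type":"number"}},"required":["deltas"]}

```bash
mkdir -p pics; cat > h.py <<'E'
import numpy as np, cv2
from plant import ctrl
def ray(m,uv):
    K=np.array(m["intrinsics"]);d=np.array([(uv[0]-K[0,2])/K[0,0],(uv[1]-K[1,2])/K[1,1]])
    s=d.copy()
    for _ in range(20): s=d/(1+m["k1"]*(s@s))
    return np.array([s[0],s[1],1.])
def world(m,uv,z):
    E=np.array(m["extrinsics"]);return E[:3,:3].T@(ray(m,uv)*z-E[:3,3])
def onplane(m,uv,h):
    E=np.array(m["extrinsics"]);c=-E[:3,:3].T@E[:3,3];d=E[:3,:3].T@ray(m,uv);return c+d*(h-c[2])/d[2]
def dep(D,uv,r=2):
    u,v=int(round(uv[0])),int(round(uv[1]));p=D[v-r:v+r+1,u-r:u+r+1];p=p[p>0];return np.median(p) if p.size else 0
E
python3 - <<'E'
from h import *
for c in("scene","top"):
    I,D=ctrl.read_camera(c);m=ctrl.camera_model(c)
    cv2.imwrite(f"pics/{c}0.png",I[:,:,::-1]);np.save(f"{c}D.npy",D)
    for q in("jar","jar_cap","bin_a","jar_lying"):
        for r in ctrl.find_in(c,q)[:4]:
            z=dep(D,r["uv"]);print(c,q,np.round(r["uv"]),round(r["score"],2),world(m,r["uv"],z).round(3) if z else None)
print(ctrl.get_state())
E
```

```text
scene jar [281. 246.] 0.86 [ 0.423 -0.183  0.071]
scene jar [311. 229.] 0.84 [ 0.508 -0.216  0.087]
scene jar [344. 240.] 0.78 [ 0.533 -0.304  0.073]
scene jar [274. 207.] 0.56 [ 0.522 -0.083  0.096]
scene jar_cap [274. 208.] 0.89 [ 0.523 -0.081  0.092]
scene jar_cap [276. 245.] 0.64 [ 0.419 -0.172  0.073]
scene jar_cap [342. 237.] 0.6 [ 0.528 -0.298  0.083]
scene bin_a [251. 212.] 0.77 [0.556 0.041 0.011]
scene jar_lying [227. 218.] 0.84 [0.459 0.043 0.044]
top jar [319. 230.] 0.84 [ 0.52  -0.203  0.107]
top jar [359. 218.] 0.68 [ 0.533 -0.285  0.107]
top jar [308. 275.] 0.66 [ 0.435 -0.169  0.108]
top jar [253. 234.] 0.62 [ 0.529 -0.073  0.111]
top jar_cap [320. 228.] 0.97 [ 0.524 -0.205  0.108]
top jar_cap [357. 217.] 0.94 [ 0.535 -0.282  0.107]
top jar_cap [255. 231.] 0.67 [ 0.534 -0.077  0.111]
top jar_cap [311. 274.] 0.65 [ 0.437 -0.175  0.107]
top bin_a [212. 247.] 0.79 [0.53  0.036 0.005]
top jar_lying [195. 280.] 0.58 [0.46  0.066 0.049]
{'time': 0.5, 'qpos': array([ 1.07699806e+00,  2.86304211e-01,  1.57674632e+00, -1.41949816e-05,
        1.27861581e+00, -1.49974809e-01]), 'dq': array([ 0.00115127, -0.00105723, -0.001339  ,  0.00183627, -0.00228333,
        0.00040004]), 'joint_efforts': array([-4.11929041e-04, -4.05459201e+01, -2.92556334e+01, -8.84389351e-05,
        1.19416527e-03,  2.20575839e-05]), 'eef_pos': array([0.22747623, 0.63547452, 0.23129694]), 'tcp_rot': array([ 1.71064194e-01,  9.85259885e-01, -3.70997104e-05, -5.20759489e-06]), 'contact_force': array([ 0.35522703,  0.09147551, -0.45819983]), 'wrist_torque': array([-0.04845047,  0.02062168,  0.02251499]), 'finger_force': 0.0, 'opening': 0.9971721568131362}
```

```bash
python3 - <<'E'
import cv2
a=cv2.imread("pics/top0.png")[140:360,130:410];cv2.imwrite("pics/topc.png",cv2.resize(a,None,fx=2.7,fy=2.7,interpolation=2))
E
```

```text
(no output)
```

View pics/topc.png

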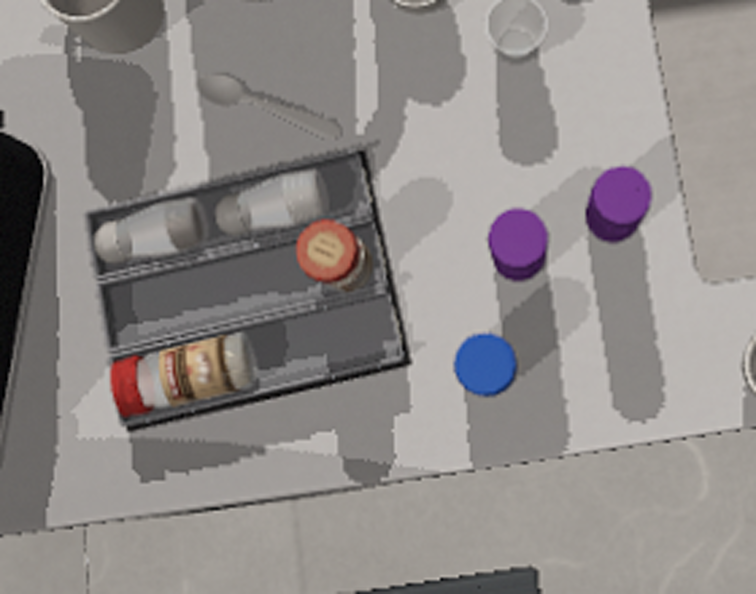

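View pics/scene0.png

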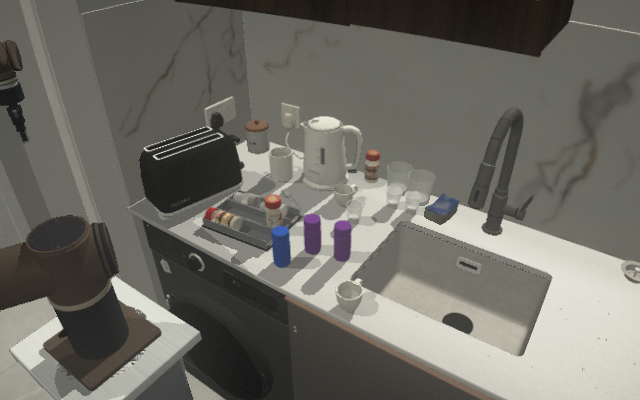

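The candidates in the top picture are the red cap at (251,232) in the middle bin, the blue jar at (310,275), the purple jars at (321,230) and (359,217), and the lying red jar at (190,280). A further red jar stands by the kettle, at (372,165) in the scene view. The one at (251,232) is the target, because it is red and the only one standing in a bin; the enlarged crop confirms this. The bin's back end is to the left, at +y. Next I fit the bin frame.

```bash
python3 - <<'E'
from h import *
m=ctrl.camera_model("top");I=cv2.imread("pics/top0.png");D=np.load("topD.npy")
P=[];C=[]
for v in range(180,310):
    for u in range(150,290):
        if D[v,u]>0: P.append(world(m,(u,v),D[v,u]));C.append(I[v,u])
P=np.array(P);C=np.array(C).astype(int)
hsv=cv2.cvtColor(C[None].astype(np.uint8),cv2.COLOR_BGR2HSV)[0].astype(int)
red=(C[:,2]>110)&(C[:,2]-C[:,1]>60)&(P[:,1]<0.0)
print("cap red",red.sum(),P[red].mean(0),P[red][P[red][:,2]>.1].mean(0),P[red].min(0),P[red].max(0))
cap=[ (u,v) for v in range(215,260) for u in range(235,275) if I[v,u,2]>110 and int(I[v,u,2])-int(I[v,u,1])>40]
(c,r)=cv2.minEnclosingCircle(np.array(cap,np.float32)); print(c,r,onplane(m,c,.1105))
# corners (crop px) at rim heights
for n,p,h in [("backL",(90,213),.03),("backR",(128,425),.03),("frontL",(370,148),.0155),("frontR",(408,362),.0155),("mid bk",(106,285),.03),("mid bk2",(117,348),.03),("mid f",(381,240),.0155),("mid f2",(390,296),.0155)]:
    print(n,onplane(m,(130+p[0]/2.7,140+p[1]/2.7),h).round(4))
# orthographic colour image at z=0.03, 0.33 mm/px... x up, y left
E=np.array(m["extrinsics"]);K=np.array(m["intrinsics"])
s=.0005;xs=np.arange(.66,.40,-s);ys=np.arange(.16,-.16,-s)
Y,X=np.meshgrid(ys,xs);W=np.stack([X,Y,np.full_like(X,.03)],-1)@E[:3,:3].T+E[:3,3]
a=W[...,0]/W[...,2];b=W[...,1]/W[...,2];k=1+m["k1"]*(a*a+b*b)
o=cv2.remap(I,(a*k*K[0,0]+K[0,2]).astype(np.float32),(b*k*K[1,1]+K[1,2]).astype(np.float32),2)
cv2.imwrite("pics/ortho.png",cv2.convertScaleAbs(o,alpha=1.6))
h=P[:,2];w=(h>.022)&(h<.036)&(P[:,1]>.1)
print("npts high",w.sum())
E
```

```text
cap red 227 [ 0.5344688  -0.06678075  0.10705863] [ 0.53319529 -0.0674137   0.11071329] [ 0.51321247 -0.08893205  0.00259742] [ 0.57623269 -0.03080428  0.11545154]
(250.3157958984375, 232.15789794921875) 11.47632122039795 [ 0.53425298 -0.06756014  0.1105    ]
backL [0.6027 0.1309 0.03  ]
backR [0.4305 0.1135 0.03  ]
frontL [ 0.6269 -0.0998  0.0155]
frontR [ 0.449  -0.1091  0.0155]
mid bk [0.5425 0.1221 0.03  ]
mid bk2 [0.4914 0.1172 0.03  ]
mid f [ 0.5495 -0.0997  0.0155]
mid f2 [ 0.5033 -0.1013  0.0155]
npts high 392
```

View pics/ortho.png

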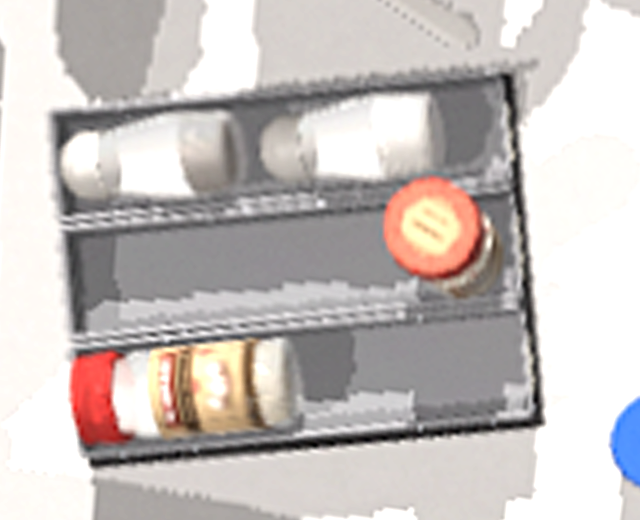

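The ortho picture shows the middle bin running from its back end at column 66 (y≈0.125) to the front at column 522 (y≈-0.10). Its midline is at x≈0.52 at the back and 0.5375 at the front, and its axis to the back is about (-0.083, 0.997). The cap is at (0.534, -0.068, 0.1105), about 31 mm from the lip, which fits the description. I check the clearances on the way and work out the approach.

```bash
cat >> h.py <<'E'
from scipy.spatial.transform import Rotation as R
DB=np.array([-.083,.9965,0]);DB/=np.linalg.norm(DB)
RG=np.column_stack([DB,np.cross([0,0,-1],DB),[0,0,-1]])  # tool x to the back, pointing down
def delta(p,G=RG):
    s=ctrl.get_state();r=R.from_quat(s["tcp_rot"])
    return r.inv().apply(np.array(p)-s["eef_pos"]).round(4),(r.inv()*R.from_matrix(G)).as_rotvec().round(4)
E
python3 - <<'E'
from h import *
for c in("scene","top"):
    m=ctrl.camera_model(c);D=np.load(f"{c}D.npy")
    P=np.array([world(m,(u,v),D[v,u]) for v in range(0,400,2) for u in range(0,640,2) if D[v,u]>0])
    for y in np.arange(-.3,.65,.1):
        w=(abs(P[:,1]-y)<.05)&(P[:,2]>.06)&(P[:,0]>.2)&(P[:,0]<.8)
        if w.any():
            Q=P[w];print(c,round(y,1),"zmax",Q[:,2].max().round(3),"xmin,max",Q[:,0].min().round(3),Q[:,0].max().round(3))
print(delta([.36,.30,.33]),delta([.539,-.125,.20]))
E
```

```text
scene -0.3 zmax 0.64 xmin,max 0.522 0.652
scene -0.2 zmax 0.629 xmin,max 0.416 0.68
scene -0.1 zmax 0.618 xmin,max 0.513 0.8
scene 0.0 zmax 0.609 xmin,max 0.538 0.8
scene 0.1 zmax 0.6 xmin,max 0.643 0.8
scene 0.2 zmax 0.591 xmin,max 0.398 0.715
scene 0.3 zmax 0.582 xmin,max 0.394 0.713
scene 0.4 zmax 0.618 xmin,max 0.377 0.8
scene 0.5 zmax 0.615 xmin,max 0.201 0.385
scene 0.6 zmax 0.609 xmin,max 0.2 0.385
top -0.3 zmax 0.627 xmin,max 0.521 0.695
top -0.2 zmax 0.647 xmin,max 0.417 0.711
top -0.1 zmax 0.671 xmin,max 0.44 0.8
top 0.0 zmax 0.688 xmin,max 0.53 0.8
top 0.1 zmax 0.64 xmin,max 0.643 0.8
top 0.2 zmax 0.19 xmin,max 0.396 0.717
top 0.3 zmax 0.19 xmin,max 0.393 0.719
top 0.4 zmax 0.194 xmin,max 0.378 0.8
(array([-0.2379, -0.2712, -0.0987]), array([-1.0000e-04,  0.0000e+00,  1.1439e+00])) (array([-0.5496, -0.611 ,  0.0313]), array([-1.0000e-04,  0.0000e+00,  1.1439e+00]))
```

{"op": "carry_out", "data": {
  "deltas": [0, 0, -0.06, 0, 0, 0, -0.02, -0.04, -0.1, 0, 0, 0.15, -0.24, -0.27, -0.1, 0, 0, 0.5, -0.24, -0.27, -0.1, 0, 0, 0.8, -0.24, -0.27, -0.1, 0, 0, 1.144],
  "grip": 0
}}

```text
time: 1.12
eef_pos: [0.3096, 0.4181, 0.3317]
tcp_rot: [0.506, 0.862, 0.001, 0.0]
contact_force: [1.3, 0.3, -0.5]
opening: -0.001
finger_force: 0.0
```

```bash
python3 - <<'E'
from h import *
s=ctrl.get_state();print(s["time"],s["eef_pos"],s["qpos"],s["opening"])
print(delta([.36,.30,.33]),delta([.44,.05,.33]),delta([.539,-.125,.25]))
E
```

```text
1.125 [0.30958742 0.41813068 0.33172917] [ 7.38431449e-01 -1.22569226e-01  1.83099145e+00 -2.99639273e-04
  1.43194598e+00  2.29427578e-01] -0.001136697693737869
(array([-0.1277, -0.0136,  0.0017]), array([ 1.200e-03, -3.000e-04,  4.259e-01])) (array([-0.385 , -0.0655,  0.0017]), array([ 1.200e-03, -3.000e-04,  4.259e-01])) (array([-0.5861, -0.0645,  0.0817]), array([ 1.200e-03, -3.000e-04,  4.259e-01]))
```

{"op": "carry_out", "data": {
  "deltas": [-0.385, -0.065, 0, 0, 0, 0.426, -0.385, -0.065, 0, 0, 0, 0.426, -0.385, -0.065, 0, 0, 0, 0.426, -0.385, -0.065, 0, 0, 0, 0.426, -0.385, -0.065, 0, 0, 0, 0.426]
}}

```text
time: 1.75
eef_pos: [0.4158, 0.1241, 0.3318]
tcp_rot: [0.675, 0.738, 0.001, 0.001]
contact_force: [0.4, 0.4, 0.6]
opening: -0.005
finger_force: 0.0
```

```bash
python3 - <<'E'
from h import *
print(ctrl.get_state()["eef_pos"],delta([.539,-.125,.20]))
E
```

```text
[0.41576608 0.12412583 0.33182517] (array([-0.2591,  0.1004,  0.132 ]), array([ 0.0017, -0.0001,  0.0056]))
```

{"op": "carry_out", "data": {
  "deltas": [-0.258, 0.1, 0.1, 0, 0, 0.005, -0.258, 0.1, 0.1, 0, 0, 0.005, -0.258, 0.1, 0.1, 0, 0, 0.005, -0.258, 0.1, 0.13, 0, 0, 0.005, -0.258, 0.1, 0.13, 0, 0, 0.005]
}}

```text
time: 2.38
eef_pos: [0.5386, -0.1242, 0.2007]
tcp_rot: [0.677, 0.736, 0.0, 0.0]
contact_force: [0.5, 0.4, 0.0]
opening: -0.001
finger_force: 0.0
```

```bash
python3 - <<'E'
from h import *
s=ctrl.get_state();print(s["eef_pos"],s["contact_force"],delta([.539,-.125,.092]))
I,D=ctrl.read_camera("scene");cv2.imwrite("pics/s1.png",cv2.resize(I[130:290,170:390,::-1],None,fx=3.4,fy=3.4))
E
```

```text
[ 0.53858751 -0.12415813  0.20066333] [0.54395921 0.37315447 0.0170941 ] (array([-0.0008,  0.0002,  0.1087]), array([ 0.001 ,  0.0004, -0.0005]))
```

View pics/s1.png

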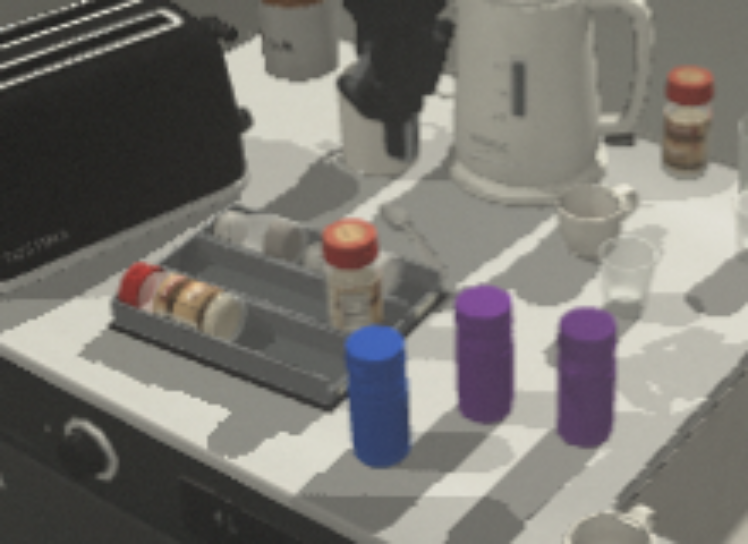

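{"op": "carry_out", "data": {
  "deltas": [0, 0, 0.06, 0, 0, 0, 0, 0, 0.1, 0, 0, 0, 0, 0, 0.1, 0, 0, 0]
}}

```text
time: 2.8
eef_pos: [0.5351, -0.1209, 0.0978]
tcp_rot: [0.677, 0.736, -0.001, -0.004]
contact_force: [-0.5, -0.6, 0.0]
opening: 0.002
finger_force: 0.0
```

```bash
python3 - <<'E'
from h import *
s=ctrl.get_state();print(s["eef_pos"],s["contact_force"],delta([.5355,-.085,.10]))
E
```

```text
[ 0.53512641 -0.12094375  0.09775703] [-0.505796   -0.60613962  0.04930006] (array([ 0.0358,  0.0033, -0.0021]), array([-0.0075, -0.004 ,  0.0003]))
```

{"op": "carry_out", "data": {
  "deltas": [0.012, 0, 0, 0, 0, 0, 0.02, 0, 0, 0, 0, 0, 0.027, 0, 0, 0, 0, 0, 0.034, 0, 0, 0, 0, 0, 0.04, 0, 0, 0, 0, 0]
}}

```text
time: 3.42
eef_pos: [0.5347, -0.0818, 0.1017]
tcp_rot: [0.677, 0.736, 0.0, 0.0]
contact_force: [0.5, -0.1, -0.7]
opening: 0.002
finger_force: 0.1
```

```bash
python3 - <<'E'
from h import *
I,D=ctrl.read_camera("top");m=ctrl.camera_model("top")
s=ctrl.get_state();print(s["eef_pos"],s["contact_force"])
cv2.imwrite("pics/t2.png",cv2.resize(I[170:320,150:300,::-1],None,fx=4,fy=4))
for r in ctrl.find_in("top","jar_cap"): z=dep(D,r["uv"],1);print(r,world(m,r["uv"],z))
E
```

```text
[ 0.5344512  -0.08119681  0.10144862] [-0.48413044  1.11053122 -0.08287072]
{'uv': [309.8, 272.0], 'score': 0.92} [ 0.44073812 -0.1728781   0.10648678]
{'uv': [358.4, 216.6], 'score': 0.72} [ 0.53474429 -0.2838146   0.10761557]
{'uv': [322.4, 233.2], 'score': 0.58} [ 0.51227459 -0.20805369  0.10709076]
```

{"op": "carry_out", "data": {
  "deltas": [0.008, 0, 0, 0, 0, 0, 0.016, 0, 0, 0, 0, 0, 0.024, 0, 0, 0, 0, 0, 0.031, 0, 0, 0, 0, 0, 0.036, 0, 0, 0, 0, 0]
}}

```text
time: 4.15
eef_pos: [0.5315, -0.0459, 0.1013]
tcp_rot: [0.677, 0.736, -0.0, -0.0]
contact_force: [0.2, -0.3, 0.9]
opening: 0.001
finger_force: 0.0
```

```bash
python3 - <<'E'
from h import *
s=ctrl.get_state();print(s["eef_pos"],s["contact_force"])
I,D=ctrl.read_camera("scene");cv2.imwrite("pics/s3.png",cv2.resize(I[150:270,190:330,::-1],None,fx=5,fy=5))
E
```

```text
[ 0.53153653 -0.04585659  0.1013061 ] [ 0.18471413 -0.3475031   0.94367598]
```

View pics/s3.png

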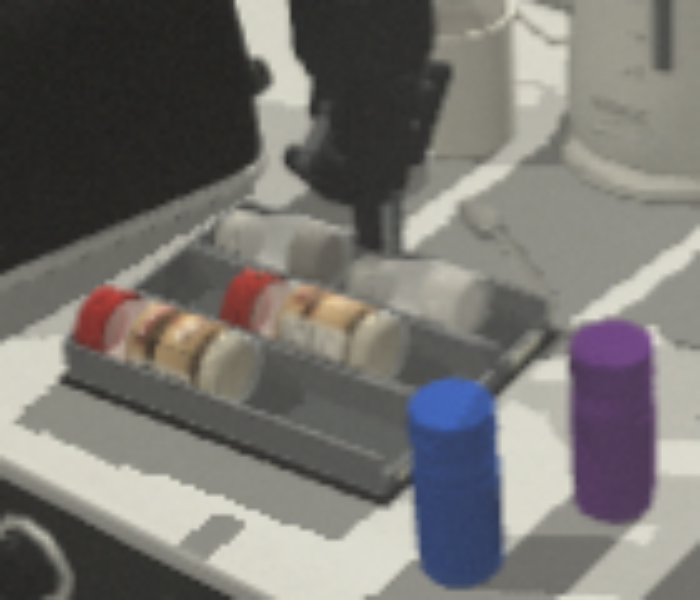

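The jar has toppled lengthwise into its bin, with the cap (crop 250,300) towards the back and its bottom at about (380,345). I back off and measure the bottom.

{"op": "carry_out", "data": {
  "deltas": [0, 0, -0.03, 0, 0, 0, -0.04, 0, -0.03, 0, 0, 0, -0.1, 0, -0.03, 0, 0, 0, -0.1, 0, -0.03, 0, 0, 0]
}}

```text
time: 4.7
eef_pos: [0.5405, -0.1496, 0.132]
tcp_rot: [0.679, 0.734, -0.0, 0.001]
contact_force: [0.9, 0.1, -0.2]
opening: -0.001
finger_force: 0.0
```

```bash
python3 - <<'E'
from h import *
s=ctrl.get_state();print(s["time"],s["eef_pos"],s["contact_force"])
for c in("top","scene"):
    I,D=ctrl.read_camera(c);m=ctrl.camera_model(c)
    P=np.array([[*world(m,(u,v),D[v,u]),*I[v,u]] for v in range(150,330) for u in range(150,330) if D[v,u]>0])
    al=(P[:,:2]-[.5195,.1245])@DB[:2]; la=(P[:,:2]-[.5195,.1245])@[DB[1],-DB[0]]
    w=(abs(la)<.022)&(P[:,2]>.034)&(P[:,2]<.06)&(al>-.25)&(al<.02)
    red=w&(P[:,3]-P[:,4]>60)&(P[:,3]>110)
    print(c,w.sum(),"along",np.percentile(al[w],[1,5,50,95,99]).round(4),"red",red.sum(),np.percentile(al[red],[2,98]).round(4) if red.any() else "", "lat",la[w].mean().round(4),"zmax",P[w][:,2].max().round(3))
    if c=="top":cv2.imwrite("pics/t4.png",cv2.resize(I[170:320,150:300,::-1],None,fx=4,fy=4))
for bk in(-.17,-.185,-.2): print(delta(np.array([.5195,.1245,0])+DB*bk+[0,0,.022]))
E
```

```text
4.7 [ 0.54047433 -0.14960796  0.13195013] [ 0.86201557  0.0712337  -0.2202124 ]
top 66 along [-0.0748 -0.074  -0.0684 -0.0649 -0.0404] red 58 [-0.0738 -0.0644] lat 0.0002 zmax 0.052
scene 345 along [-0.1694 -0.1682 -0.122  -0.0699 -0.0646] red 48 [-0.0845 -0.0642] lat -0.0076 zmax 0.053
(array([0.1016, 0.0023, 0.1092]), array([-0.0005, -0.0007, -0.0012]))
(array([0.0866, 0.0023, 0.1092]), array([-0.0005, -0.0007, -0.0012]))
(array([0.0716, 0.0023, 0.1092]), array([-0.0005, -0.0007, -0.0012]))
```

View pics/t4.png

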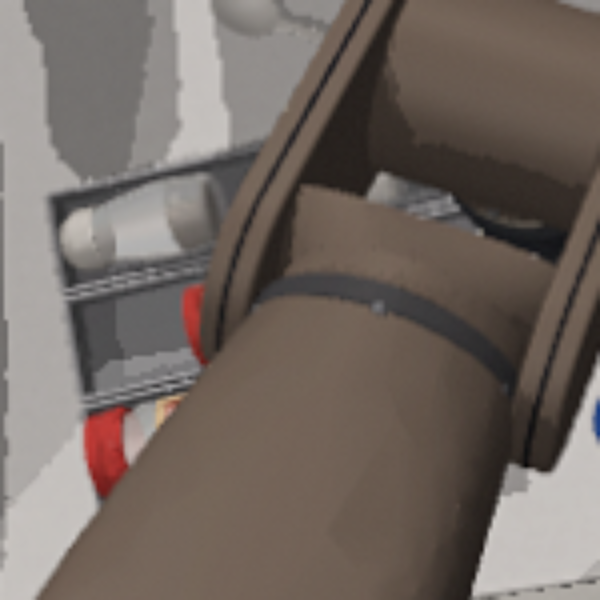

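{"op": "carry_out", "data": {
  "deltas": [0.05, 0.002, 0, 0, 0, 0, 0.0745, 0.002, 0.04, 0, 0, 0, 0.0745, 0.002, 0.06, 0, 0, 0, 0.0745, 0.002, 0.06, 0, 0, 0, 0.0745, 0.002, 0.06, 0, 0, 0]
}}

```text
time: 5.42
eef_pos: [0.5363, -0.0713, 0.0723]
tcp_rot: [0.677, 0.736, 0.0, 0.001]
contact_force: [0.3, -0.2, 0.4]
opening: -0.001
finger_force: 0.0
```

```bash
python3 - <<'E'
from h import *
s=ctrl.get_state();print(s["eef_pos"],s["contact_force"])
print(delta(np.array([.5195,.1245,0])+DB*-.197+[0,0,.020]))
I,D=ctrl.read_camera("scene");m=ctrl.camera_model("scene")
cv2.imwrite("pics/s5.png",cv2.resize(I[150:270,190:330,::-1],None,fx=5,fy=5))
E
```

```text
[ 0.53632196 -0.07129954  0.07226527] [ 0.28275787 -0.16712442  0.368011  ]
(array([-0.0005, -0.0006,  0.0523]), array([0.0013, 0.0005, 0.0012]))
```

View pics/s5.png

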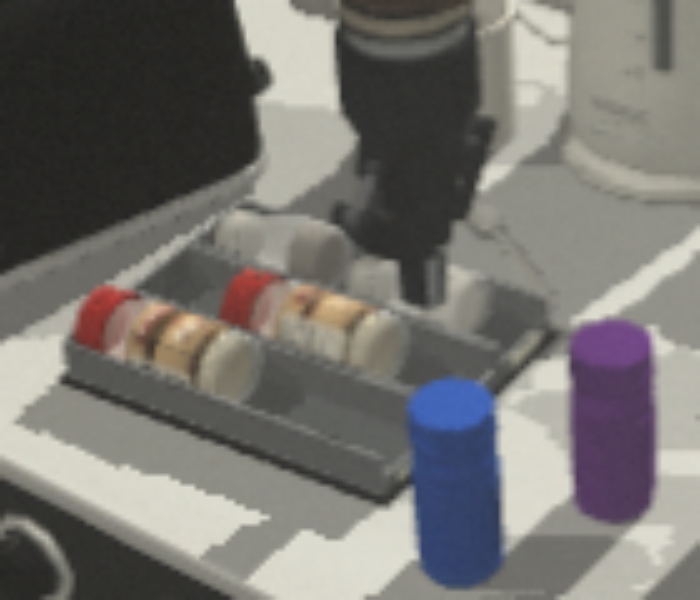

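The finger is at (420,300), just in front of the jar's bottom at (385,345). I lower it into the gap.

{"op": "carry_out", "data": {
  "deltas": [0, 0, 0.02, 0, 0, 0, 0, 0, 0.035, 0, 0, 0, 0, 0, 0.045, 0, 0, 0, 0, 0, 0.052, 0, 0, 0, 0, 0, 0.052, 0, 0, 0]
}}

```text
time: 6.1
eef_pos: [0.5354, -0.0716, 0.0188]
tcp_rot: [0.677, 0.736, -0.0, -0.0]
contact_force: [0.8, -0.0, -0.1]
opening: 0.001
finger_force: 0.0
```

```bash
python3 - <<'E'
from h import *
s=ctrl.get_state();print(s["eef_pos"],s["contact_force"],delta(np.array([.5195,.1245,0])+DB*-.117+[0,0,.020]))
E
```

```text
[ 0.53542542 -0.07162783  0.01883131] [ 0.7513694  -0.03625375 -0.10641993] (array([ 0.0798,  0.0004, -0.0011]), array([-0.0009, -0.0004,  0.0003]))
```

{"op": "carry_out", "data": {
  "deltas": [0.012, 0, 0, 0, 0, 0, 0.022, 0, 0, 0, 0, 0, 0.032, 0, 0, 0, 0, 0, 0.042, 0, 0, 0, 0, 0, 0.05, 0, 0, 0, 0, 0]
}}

```text
time: 6.72
eef_pos: [0.5317, -0.0211, 0.0196]
tcp_rot: [0.677, 0.736, 0.0, 0.0]
contact_force: [0.2, -2.1, 0.8]
opening: -0.003
finger_force: 0.6
```

{"op": "carry_out", "data": {
  "deltas": [0.006, 0, 0, 0, 0, 0, 0.011, 0, 0, 0, 0, 0, 0.016, 0, 0, 0, 0, 0, 0.02, 0, 0, 0, 0, 0, 0.023, 0, 0, 0, 0, 0]
}}

```text
time: 7.35
eef_pos: [0.5296, 0.0012, 0.0193]
tcp_rot: [0.677, 0.736, -0.0, 0.0]
contact_force: [-0.7, -1.1, -0.0]
opening: -0.001
finger_force: 0.6
```

```bash
cat > q.py <<'E'
from h import *
s=ctrl.get_state();print(s["time"],s["eef_pos"],s["contact_force"],delta(np.array([.5195,.1245,0])+DB*-.117+[0,0,.020])[0])
I,D=ctrl.read_camera("top");m=ctrl.camera_model("top")
P=np.array([[*world(m,(u,v),D[v,u]),*I[v,u]] for v in range(170,320) for u in range(150,300) if D[v,u]>0])
rel=P[:,:2]-[.5195,.1245];al=rel@DB[:2];la=rel@[DB[1],-DB[0]]
for n,o in(("jar",0),("lying",-.059)):
    r=(abs(la-o)<.024)&(P[:,2]>.03)&(P[:,2]<.06)&(P[:,3]-P[:,4]>60)&(P[:,3]>110)&(al>-.25)
    print(n,r.sum(),np.percentile(al[r],[2,50,98]).round(4) if r.any() else "",P[r][:,2].max() if r.any() else "")
cv2.imwrite("pics/q.png",cv2.resize(I[170:320,150:300,::-1],None,fx=4,fy=4))
E
python3 q.py
```

```text
7.35 [0.52962836 0.00123868 0.01933415] [-0.70721833 -1.14535411 -0.00939805] [ 0.0067  0.0001 -0.0007]
jar 0  
lying 0
```

{"op": "carry_out", "data": {
  "deltas": [0.002, 0, 0, 0, 0, 0, 0.004, 0, 0, 0, 0, 0, 0.005, 0, 0, 0, 0, 0, 0.006, 0, 0, 0, 0, 0, 0.006, 0, 0, 0, 0, 0]
}}

```text
time: 8.02
eef_pos: [0.529, 0.0072, 0.0192]
tcp_rot: [0.677, 0.736, -0.0, -0.0]
contact_force: [-0.4, -0.8, 0.2]
opening: -0.001
finger_force: 0.2
```

{"op": "carry_out", "data": {
  "deltas": [0.001, 0, 0, 0, 0, 0, 0.002, 0, 0, 0, 0, 0, 0.002, 0, 0, 0, 0, 0]
}}

```text
time: 8.4
eef_pos: [0.5289, 0.0092, 0.0193]
tcp_rot: [0.677, 0.736, -0.0, -0.0]
contact_force: [-0.2, 0.3, -0.2]
opening: 0.003
finger_force: 0.2
```

{"op": "carry_out", "data": {
  "deltas": [0.001, 0, 0, 0, 0, 0, 0.002, 0, 0, 0, 0, 0, 0.002, 0, 0, 0, 0, 0]
}}

```text
time: 8.78
eef_pos: [0.5288, 0.0111, 0.0193]
tcp_rot: [0.677, 0.736, 0.0, 0.0]
contact_force: [0.6, 0.2, -0.4]
opening: -0.001
finger_force: 0.3
```

{"op": "carry_out", "data": {
  "deltas": [0.001, 0, 0, 0, 0, 0, 0.002, 0, 0, 0, 0, 0, 0.002, 0, 0, 0, 0, 0]
}}

```text
time: 9.15
eef_pos: [0.5295, 0.0114, 0.0199]
tcp_rot: [0.677, 0.736, -0.001, 0.002]
contact_force: [0.8, -6.9, 0.4]
opening: 0.0
finger_force: 3.6
```

The force has stepped to 7 N and the tool has stalled, so the cap is at the back end. I back off, rise and look.

{"op": "carry_out", "data": {
  "deltas": [-0.005, 0, 0, 0, 0, 0, -0.03, 0, 0, 0, 0, 0, -0.03, 0, -0.06, 0, 0, 0, -0.03, 0, -0.12, 0, 0, 0, -0.08, 0.03, -0.18, 0, 0, 0]
}}

```text
time: 9.78
eef_pos: [0.5561, -0.0505, 0.1864]
tcp_rot: [0.676, 0.737, 0.001, -0.0]
contact_force: [0.4, 0.1, 0.2]
opening: -0.002
finger_force: 0.0
```

{"op": "carry_out", "data": {
  "deltas": [-0.06, 0.0, -0.06, 0, 0, 0, -0.12, 0, -0.08, 0, 0, 0, -0.18, 0, -0.08, 0, 0, 0, -0.24, 0, -0.08, 0, 0, 0, -0.24, 0, -0.08, 0, 0, 0]
}}

```text
time: 10.4
eef_pos: [0.5761, -0.2945, 0.2637]
tcp_rot: [0.678, 0.735, 0.0, -0.0]
contact_force: [-0.2, 0.6, 0.1]
opening: -0.003
finger_force: 0.0
```

```bash
python3 q.py
```

```text
10.4 [ 0.57609487 -0.29448266  0.26365431] [-0.18394517  0.60298361  0.1294422 ] [ 0.3049 -0.0226  0.2439]
jar 178 [-0.0314 -0.0094  0.0002] 0.05281877970779008
lying 211 [-0.0518 -0.0124 -0.0013] 0.05309324275327448
```

View pics/q.png

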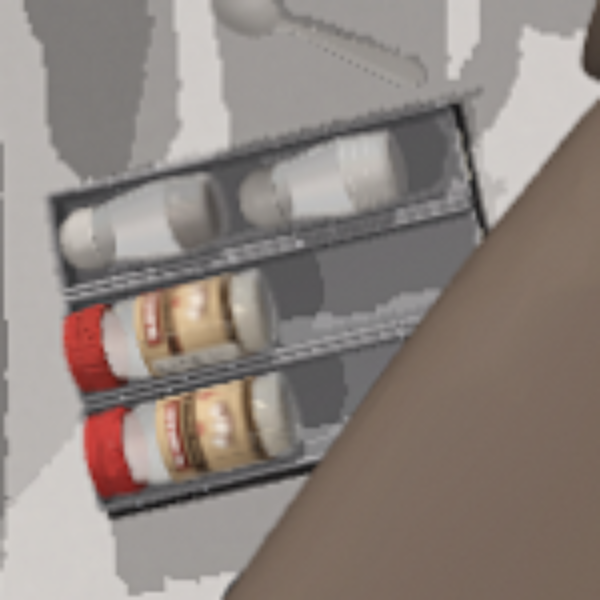

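The jar lies in its own bin with its cap (90,345) against the back end, level with the other jar's (110,450). The front of the bin is free and its neighbours have not moved.

```bash
python3 -c "
from plant import ctrl
print(ctrl.sign_off())"
```

```text
the job is handed in; nothing more can be done
None
```

I toppled the red-capped jar lengthwise in its bin and pushed it until its cap stopped against the back end, then handed the job in at about 10.5 s; the last top picture shows the other jar and both shakers unmoved, and the tool never came near the cup or the glass.

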